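# Tip the feeler gauge out of its flush dock, pack it, snap the cradle shut

## Task

The feeler gauge sits flush in its grey tip-up dock: press it down at the end beside the dock's lowered end wall until its orange cradle snaps over and the other end stands up. Take the gauge by the raised end, lower it onto the foam in the cardboard tray before letting go, so that it lies there flat and face up. Then press the raised end of the empty cradle until it snaps shut again; leave the spark plug, bearing and yellow screwdriver near the work alone.

Things in the scene. Friction and masses are not known exactly. Their poses are not given: they have to be found in the camera images.
- gauge_dock: Fixed grey dock, z up. Origin: on the bench under the middle of the gauge's place. Its x axis runs along it from the press end to the lift end; frame from x = -70 to +60 mm, y = +-31 mm, top 48 mm above the bench, on a foot plate 156 x 92 x 6 mm. Pocket 46 mm wide. The press-end wall (-x) is only 34 mm high and 10 mm from the gauge; the other walls are 48 mm high.
- cradle (a joint): Angle (rad) of the orange rocking cradle, a plate 107 x 32 x 4 mm under the gauge: 0 = shut, gauge level and flush; 0.42 = tipped, lift end up; stops at both. An over-centre spring holds it either way: about 6 N down on the gauge 30 mm from the pivot starts it, fading to none at 0.21; past that it snaps over and stays. Some 3 N down on the raised end past 0.21 snaps it shut.
- cradle_pivot (a point): Centre of the cradle's pivot pin, which lies along the dock's y axis at dock x = -9 mm, 29 mm above the bench. The cradle's upper face, on which the gauge lies, is 6 mm from the pin's centre; a lip 6 mm high at its press end keeps the gauge from sliding out. The gauge reaches 42 mm from the pivot to the press end and 60 mm to the lift end.
- cradle_lift_end (a point): Point on the cradle's upper face, mid width, 52 mm from the pivot and 8 mm from its lift end, on a black thumb pad (under the gauge while that is in): 35 mm above the bench when shut, about 56 mm when tipped. Press here to shut the empty cradle; 16 to 21 mm down is enough.
- feeler_gauge: Closed feeler gauge: flat bright steel case with rounded corners and a brass screw near each end, 102 x 40 x 12 mm (x, y, z; screws 1 mm more), about 0.1 kg. Origin: centre of its underside; x along it, z out of its face. It starts in the cradle, underside 35 mm above the bench. Tipped, its raised end stands above the dock's walls and can be gripped across its width up to 26 mm in from that end.
- kraft_tray: Loose open cardboard tray with a foam lining, 150 x 239 x 56 mm (x, y, z), long along its y axis. Origin: centre of its underside. The foam's top is 33 mm above the bench; the walls rise to 56 mm; the clear space over the foam is 114 x 216 mm.
- spark_plug: Bystander: spark plug lying on the bench, 66 x 36 x 19 mm. Origin: centre of its underside.
- bearing: Bystander: steel ball bearing lying flat, 72 mm across, 17 mm high. Origin: centre of its underside.
- driver_yellow: Bystander: yellow screwdriver lying on the bench, 28 x 169 x 27 mm. Origin: centre of its underside.
Things that resemble listed ones, but are neither listed nor needed, are in the scene too. Of the things like the feeler_gauge, leave any that is pink or red; of the rest the larger one is meant.

How it is judged (in metres and radians):
On the way, in this order (a step that is already met when the one before it is completed fails the run):
1. the cradle is tipped over, gauge still in it (value of joint cradle above 0.37 rad and distance between feeler_gauge and cradle_pivot below 0.03 m), for 0.2 s.
2. the gauge is lowered into the tray, close over or on the foam, while still held by the fingers (x of feeler_gauge in the frame of kraft_tray between -0.06 and 0.06 m and y of feeler_gauge in the frame of kraft_tray between -0.115 and 0.115 m and z of feeler_gauge in the frame of kraft_tray below 0.065 m and contact force between the fingers and feeler_gauge above 0.3 N), for 0.1 s.
3. the gauge lies flat on the foam, let go (x of feeler_gauge in the frame of kraft_tray between -0.06 and 0.06 m and y of feeler_gauge in the frame of kraft_tray between -0.115 and 0.115 m and z of feeler_gauge in the frame of kraft_tray below 0.045 m and angle between feeler_gauge's own z axis and vertical below 0.12 rad and contact force between the fingers and feeler_gauge below 0.1 N), for 0.2 s.
At the end, for the whole second after the job is handed in: The gauge lies face up and flat (within 0.12 rad) on the foam inside the tray (underside 25 to 45 mm above the tray's underside), released and at rest; the tray stands on the bench; the empty cradle is shut (below 0.05 rad) (x of feeler_gauge in the frame of kraft_tray between -0.06 and 0.06 m and y of feeler_gauge in the frame of kraft_tray between -0.115 and 0.115 m and z of feeler_gauge in the frame of kraft_tray between 0.025 and 0.045 m and angle between feeler_gauge's own z axis and vertical below 0.12 rad and angle between kraft_tray's own z axis and vertical below 0.06 rad and height (world z) of kraft_tray below 0.01 m and value of joint cradle below 0.05 rad and linear speed of feeler_gauge below 0.02 m/s); the robot touches nothing.
It fails at once if the spark plug is shifted by more than 30 mm (distance of spark_plug from where it was at the start of the episode above 0.03 m).
It fails at once if the bearing is shifted by more than 30 mm (distance of bearing from where it was at the start of the episode above 0.03 m).
It fails at once if the yellow screwdriver is shifted by more than 30 mm (distance of driver_yellow from where it was at the start of the episode above 0.03 m).
It also fails if it takes over 61 s, if anything falls off the work surface, if the arm or the gripper's body presses on something with over 40 N, if the wrist force passes 120 N, or if a joint passes its speed limit or range.

## Robot

A 6-joint arm with a two-finger parallel gripper is mounted at the origin on a cart in front of the work surface, level with it; the furniture and walls round the work are solid. World frame = base frame: x ahead of the robot, y to its left, z up, the work surface at z = 0. Lengths are in mm, angles in rad, forces in N, time in s.
With the tool pointing down it reaches from about 250 to 725 mm from the base axis. Payload 9.7 kg.
Tool frame: the origin (TCP) lies midway between the tips of the shut fingers; the grasp point (between the pads) lies 19 mm behind it; z points along the fingers, y is the direction in which the jaws open and shut (so a half turn about z gives the same grasp; the last joint's range is limited). The gripper opens to 85 mm and grips with 20 to 120 N. Pads are 22 mm wide; open, the fingers measure 114 mm over their backs; the gripper's body (76 mm by 85 mm) begins 54 mm behind the grasp point. The pads swing forward as they close: fully open they stand 13 mm farther back than shut.
Start: joints at [1.206, 0.087, 0.176, 1.66, 0, 1.571], TCP at [196.216, 513.805, 231.284] pointing down, gripper open.
Joint ranges: [-3.13, 3.13], [-0.85, 1.81], [-1.15, 1.24], [-2.2, 2.28], [-1.44, 1.52], [-3.14, 3.14]. Speed limits (rad/s): [2.22, 2.22, 2.57, 3.14, 3.14, 3.14].

## Interface

Orientations are given as a rotation vector (axis times angle).
In Python, from station import r, vision, workorder gives the robot as it stands.
- The arm moves only by the tool arm_command, never from a script. Its argument "plan" is a list that holds one entry, the list of rows, each a list of 5 numbers: the shift along the tool's x, y, z in m, then the turn about the tool's z in rad, then the gripper command: -1 is shut, 1 is fully open, values between are in proportion. A call has exactly 8 rows; each row shifts and turns the pose as measured when the row begins, along the tool's axes as they then stand; what a row does not reach is not made up. A row lasts 1/8 s, in which the tool goes at most 62.5 mm and 10.7 degrees, less where a joint would pass 70% of its speed; a pose out of reach is approached as far as the arm can. A call with a gripper value outside its range is refused whole. The fingers move at their own pace and stop on an object; "force" is the grip in N (left out, the last holds). Time passes only in rows, so rows that do not move let the fingers close, or fill a call up. It gives the time, the measured TCP pose, the force and the opening at its end, in the units of the state.
- r.sense(): the state, without advancing time (a new reading comes with each control period).
- vision.camera(name): name is "scene" or "side" or "wrist"; returns a dict with "pixels" (480x640x3 uint8, red, green, blue), "z_map" (480x640 float32, mm along the optical axis (not along the pixel's ray), 0 where there is no reading), "fx", "fy", "cx", "cy" (pixels), "R" (3x3) and "t" (3): a world point X has camera coordinates R X + t. Camera axes: x right, y down, z forward; pixel columns grow to the right and rows downward; lengths in mm; the calibration is good to about 2 mm. A picture is of the moment at which its call begins.
- workorder.job_done(): hands the job in, once; it reports no verdict.
The state is a dict: "t": time; "qpos": joint angles; "dq": joint speeds; "joint_efforts": joint torques, N m; "position": TCP position; "tcp_rot": TCP orientation; "force": force on the tool from outside, world axes, zero at the start; "wrist_torque": the same for the moment, N m; "finger_gap": finger opening in mm.
Only numpy, scipy, OpenCV 4.12 (cv2) and the standard library are available. Lean on these libraries where they do the work, as an engineer would, in place of code of your own. Each camera call takes 0.05 s, during which the arm holds its last target.

## Working session

There is one attempt and no reset: what is moved stays moved. The work goes in short steps, Python scripts to look and compute and a tool call to move; the robot and the scene stay as the last step left them, time stands still between calls to the robot, and variables do not carry over. Pictures are saved under pics/ and viewed, and the job is handed in when it is done.

Besides the shell and the picture viewer there is one more tool, called as name(argument=value, ...), one argument or row to a line, values as JSON. arm_command: Moves the arm, as the interface text tells. Its arguments: {"type":"object","properties":{"plan":{"type":"array"},"force":{"type":"number"}},"required":["plan"]}

```bash
ls; mkdir -p pics
python3 - <<'E'
from station import r, vision, workorder
import cv2
print(r.sense())
for n in ["scene","side","wrist"]:
    c=vision.camera(n); cv2.imwrite(f"pics/{n}0.png",c["pixels"][:,:,::-1]); print(n,c["fx"],c["cx"],c["cy"],c["R"],c["t"])
E
```

```text
pics
{'t': 0.0, 'qpos': array([ 1.20599266e+00,  8.74512457e-02,  1.75092103e-01,  1.65978463e+00,
       -1.37099334e-05,  1.57079044e+00]), 'dq': array([-0.00176537,  0.00050078, -0.00165974,  0.00059248, -0.00037041,
        0.00111573]), 'joint_efforts': array([-1.55561946e-03, -5.20387602e+01,  4.64806902e+01,  1.61249080e-02,
       -1.03866364e-04, -3.24391999e-05]), 'position': array([196.14000114, 513.58292533, 230.56635064]), 'tcp_rot': array([-5.69808923e-01, -3.08925021e+00,  2.08520251e-03]), 'force': array([ 0.18969944, -0.34484479,  0.15792412]), 'wrist_torque': array([-0.02194867,  0.02665584, -0.00971631]), 'finger_gap': 85.64559090827667}
scene 614.5618065733021 317.02139345031327 235.95141490645477 [[ 8.79791876e-01 -4.75359022e-01  2.36524446e-04]
 [-3.20699696e-01 -5.93916372e-01 -7.37844867e-01]
 [ 3.50881690e-01  6.49074066e-01 -6.74970293e-01]] [-599.43282624  241.50917864 1466.86677068]
side 450.2606820021111 315.5299977688805 248.78186757855906 [[-0.98022208 -0.19767952 -0.00935295]
 [-0.07319684  0.4060556  -0.91091222]
 [ 0.18386651 -0.89221167 -0.41249418]] [ 654.43003346  136.21928802 1211.50824734]
wrist 408.79182751213597 315.89140063156486 243.0255360025614 [[ 0.35567687  0.93460828 -0.0011517 ]
 [ 0.89691429 -0.340985    0.28155637]
 [ 0.2627522  -0.10117606 -0.959544  ]] [-549.89430012  -37.08862428  379.31759011]
```

View pics/scene0.png

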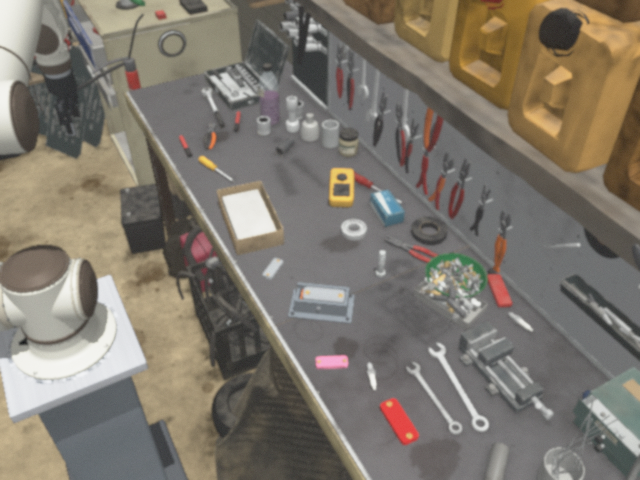

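View pics/side0.png

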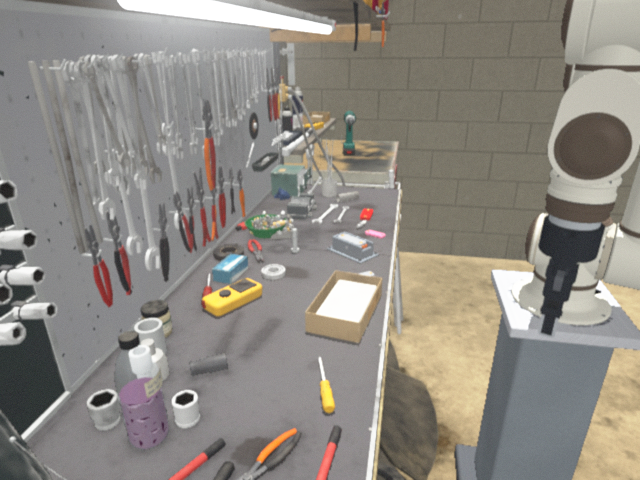

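View pics/wrist0.png

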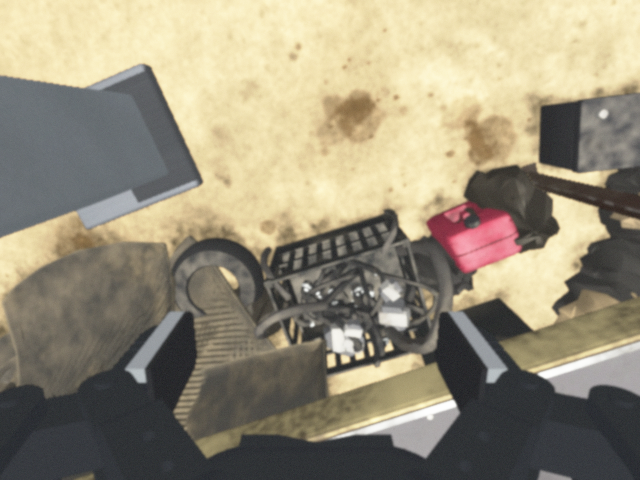

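The scene view has the dock near (322,300) with the gauge in it. The tray is at (250,215), the driver at (215,167), the bearing at (353,230), the spark plug at (380,263), and pink and red decoys at (332,362) and (399,420). I'll zoom in and measure next.

```bash
cat > h.py <<'E'
from station import r, vision, workorder
import cv2, numpy as np
def world(c,us,vs):
    us=np.atleast_1d(us);vs=np.atleast_1d(vs)
    z=c["z_map"][vs,us].astype(float)
    P=np.stack([(us-c["cx"])/c["fx"]*z,(vs-c["cy"])/c["fy"]*z,z],-1)
    return (P-c["t"])@c["R"], z
def pix(c,X):
    p=np.asarray(X)@c["R"].T+c["t"]; return np.stack([c["fx"]*p[...,0]/p[...,2]+c["cx"],c["fy"]*p[...,1]/p[...,2]+c["cy"]],-1)
def cloud(c):
    v,u=np.mgrid[0:480,0:640]; W,z=world(c,u.ravel(),v.ravel()); return W.reshape(480,640,3),z.reshape(480,640)
def top(c,x0,x1,y0,y1,s=1.0):
    """top-down colour + height map, 1 px = s mm"""
    W,z=cloud(c)
E
python3 - <<'E'
from h import *
c=vision.camera("scene"); W,z=cloud(c)
np.savez("s0.npz",W=W,px=c["pixels"])
im=c["pixels"][:,:,::-1]
cv2.imwrite("pics/z1.png",cv2.resize(im[180:340,190:430],(800,533),interpolation=cv2.INTER_CUBIC))
def box(name,u0,u1,v0,v1,h0,h1):
    w=W[v0:v1,u0:u1].reshape(-1,3); m=(w[:,2]>h0)&(w[:,2]<h1); w=w[m]
    q=cv2.minAreaRect(w[:,:2].astype(np.float32)); print(name,len(w),q,np.median(w[:,2]),w.min(0),w.max(0))
box("dock48",280,365,270,330,43,60)
box("foot",280,365,270,330,3,60)
box("tray",205,295,170,260,45,70)
box("foam",205,295,170,260,25,42)
box("bearing",335,372,212,245,8,25)
box("plug",365,395,240,282,5,80)
box("thing",258,288,252,284,4,30)
box("driver",190,240,150,185,6,40)
E
```

```text
dock48 950 ((583.4335327148438, -206.1383514404297), (72.40872192382812, 130.2474822998047), 54.64206314086914) 48.20906407294879 [ 512.34628049 -270.41104518   43.00620282] [ 652.73161249 -144.62763806   56.01025424]
foot 2864 ((595.2251586914062, -185.66664123535156), (202.8885955810547, 220.7615203857422), 61.71684646606445) 17.488314519334487 [ 460.73854939 -316.85428823    3.00291613] [737.51736795 -44.03145454  56.01025424]
tray 525 ((553.154052734375, 165.9364013671875), (244.38580322265625, 137.44845581054688), 81.20421600341797) 52.86312653905469 [468.22877751  38.8628829   45.04058874] [636.89908605 293.35710124  66.57516455]
foam 2210 ((553.0921630859375, 169.09800720214844), (246.53564453125, 135.36366271972656), 80.89628601074219) 34.56375659868726 [467.99047327  40.97358082  25.15752602] [635.74798556 299.82900323  41.99331038]
bearing 366 ((806.7144165039062, 3.2529678344726562), (123.90267944335938, 77.18423461914062), 60.89317321777344) 16.461075093839476 [759.77984349 -69.64749694   8.02520506] [866.08471516  55.37450378  24.6403227 ]
plug 283 ((796.0661010742188, -138.99188232421875), (156.67800903320312, 79.76177978515625), 56.49053192138672) 11.097421339810246 [ 726.85298681 -220.30014465    5.02007476] [872.35105977 -62.60614806  79.57416318]
thing 359 ((532.6357421875, -25.91357421875), (116.22735595703125, 77.50293731689453), 63.81855010986328) 8.126943847624743 [481.10108717 -81.36067849   4.03412567] [585.50561532  35.92502905  15.99436294]
driver 344 ((560.8250732421875, 470.20379638671875), (196.34762573242188, 159.97760009765625), 66.73201751708984) 10.022315908537916 [464.53341228 354.40219674   6.00093765] [661.4269782  588.84352952  30.07717086]
```

View pics/z1.png

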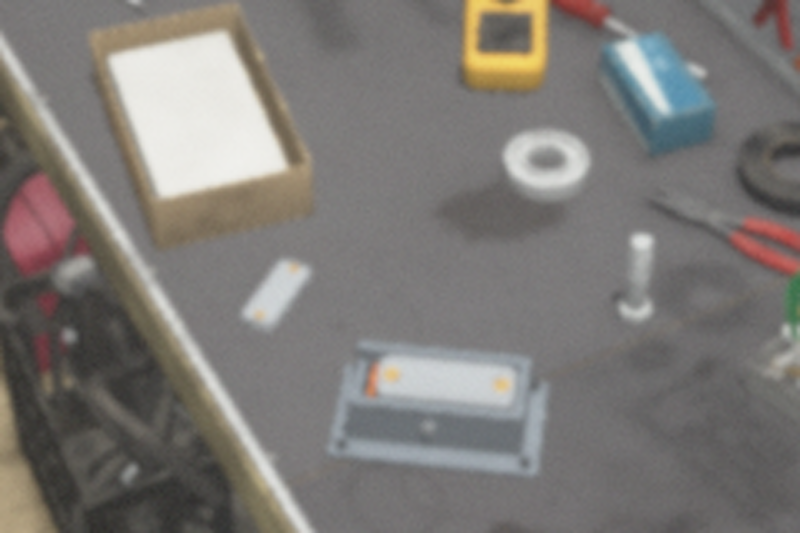

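The dock's x axis runs left to right in the scene view. The orange lip and low wall show the press end is on the left, at zoom (372,380). The thin plate at zoom (277,293) is a small decoy. I'll fit the dock and tray models to the depth cloud.

```bash
cat > fit.py <<'E'
from h import *
from scipy.optimize import minimize
def sdf(p,a,b,x0,x1,y0,y1): # signed dist to rect
    dx=np.maximum(x0-a,a-x1); dy=np.maximum(y0-b,b-y1); return np.maximum(dx,dy)
def hmodel_dock(a,b):
    h=np.zeros_like(a)
    h[(abs(b)<46)&(a>-83)&(a<73)]=6
    h[(abs(b)<31)&(a>-70)&(a<60)]=48
    h[(abs(b)<23)&(a>-70)&(a<-60)]=34
    h[(abs(b)<23)&(a>-60)&(a<54)]=np.nan
    h[(abs(b)<20)&(a>-51)&(a<51)]=47
    return h
def hmodel_tray(a,b):
    h=np.zeros_like(a)
    h[(abs(a)<75)&(abs(b)<119.5)]=56
    h[(abs(a)<57)&(abs(b)<108)]=33
    return h
def fit(W,model,p0,rad):
    P=W.reshape(-1,3); P=P[np.isfinite(P).all(1)]
    P=P[np.hypot(P[:,0]-p0[0],P[:,1]-p0[1])<rad]; P=P[(P[:,2]>-10)&(P[:,2]<75)]
    def cost(p):
        c,s=np.cos(p[2]),np.sin(p[2]); d=P[:,:2]-p[:2]
        h=model(d[:,0]*c+d[:,1]*s,-d[:,0]*s+d[:,1]*c)
        return np.nanmean(np.minimum(abs(h-P[:,2]),12))
    best=min((minimize(cost,[p0[0]+i,p0[1]+j,p0[2]+k],method="Nelder-Mead",options=dict(initial_simplex=[[p0[0]+i,p0[1]+j,p0[2]+k],[p0[0]+i+8,p0[1]+j,p0[2]+k],[p0[0]+i,p0[1]+j+8,p0[2]+k],[p0[0]+i,p0[1]+j,p0[2]+k+.06]])) for i in(-6,0,6) for j in(-6,0,6) for k in(-.04,.04)),key=lambda q:q.fun)
    return best.x,best.fun
E
python3 - <<'E'
from fit import *
W=np.load("s0.npz")["W"]
print(fit(W,hmodel_dock,[583,-206,np.radians(-35.4)],130))
print(fit(W,hmodel_tray,[553,168,np.radians(-8.8)],160))
px=np.load("s0.npz")["px"].astype(int); 
W=W.reshape(-1,3);px=px.reshape(-1,3)
m=(px[:,0]>200)&(px[:,1]>110)&(px[:,2]<60)&(abs(W[:,0]-583)<80)&(abs(W[:,1]+206)<80)&(W[:,2]>30)
print("orangeish",m.sum(),np.median(W[m],0))
E
```

```text
(array([ 587.61934367, -208.47351225,   -0.62715559]), np.float64(3.280016702927579))
(array([ 5.61109197e+02,  1.81977705e+02, -1.88394999e-01]), np.float64(4.902793749159859))
orangeish 0 [nan nan nan]
  return _methods._mean(a, axis=axis, dtype=dtype,
  ret = um.true_divide(
```

arm_command(
  plan=[
    [[-0.046,-0.042,0,0,-1],[-0.046,-0.042,0,0,-1],[-0.046,-0.042,0,0,-1],[-0.046,-0.042,0,0,-1],[-0.046,-0.042,0,0,-1],[-0.046,-0.042,0,0,-1],[-0.046,-0.042,0,0,-1],[-0.046,-0.042,0,0,-1]],
  ],
  force=40,
)

```text
t: 1.2
position: [420.8, 66.6, 229.5]
tcp_rot: [0.557, 3.09, -0.004]
force: [1.0, 1.2, 0.5]
finger_gap: 0.1
```

```bash
cat >> h.py <<'E'
from scipy.spatial.transform import Rotation as Ro
def delta(target):
    s=r.sense(); M=Ro.from_rotvec(s["tcp_rot"]).as_matrix()
    d=M.T@(np.array(target)-s["position"]); return s["position"],np.degrees(np.arctan2(M[1,1],M[0,1])),np.round(M,3),d
E
python3 - <<'E'
from h import *
c=vision.camera("wrist"); cv2.imwrite("pics/w1.png",c["pixels"][:,:,::-1])
W,z=cloud(c); np.savez("w1.npz",W=W,px=c["pixels"])
print(delta([545,-185,230]), r.sense()["qpos"])
E
```

```text
(array([423.09885706,  60.90579755, 228.99064347]), np.float64(69.28783308445128), array([[-0.935,  0.354,  0.002],
       [ 0.354,  0.935, -0.005],
       [-0.003, -0.004, -1.   ]]), array([-200.99244334, -186.90207027,    0.47177122])) [ 0.14658459 -0.20519988 -0.10659127  1.66863068 -0.00542207  0.50807078]
```

View pics/w1.png

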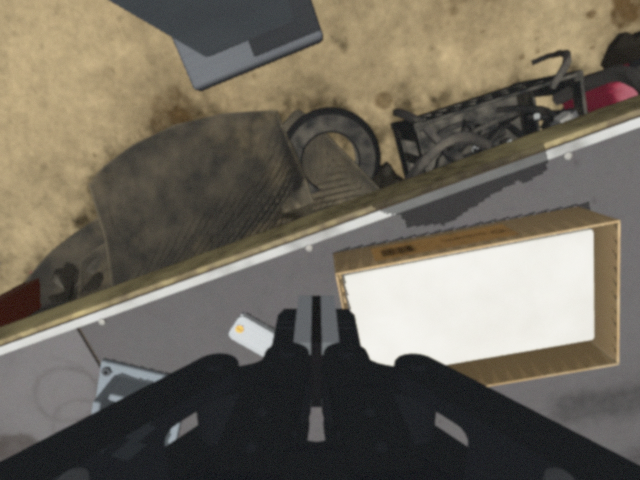

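The wrist view shows almost the whole tray: its left end starts near (335,265), its right end is near (620,215-365), and the white foam fills it. I'll fit it from here.

Run:
```python
from fit import *
d=np.load("w1.npz");W=d["W"];px=d["px"].astype(int)
print(fit(W,hmodel_tray,[555,172,np.radians(-9.5)],160))
m=(px.min(2)>195)&(abs(W[...,2]-33)<8)&(W[...,0]>400)&(W[...,1]>0)
m=cv2.morphologyEx(m.astype(np.uint8),cv2.MORPH_OPEN,np.ones((5,5)))>0
w=W[m]; print(len(w),np.median(w[:,2]),cv2.minAreaRect(w[:,:2].astype(np.float32)))
R=np.array([330,640]);
w=W[200:390,335:640].reshape(-1,3); w=w[(w[:,2]>48)&(w[:,2]<62)]
print(len(w),np.median(w[:,2]),cv2.minAreaRect(w[:,:2].astype(np.float32)))
```

```text
(array([ 5.57070583e+02,  1.69733613e+02, -1.58890579e-01]), np.float64(3.174933195899053))
24253 33.50385354659077 ((554.1104736328125, 168.2831573486328), (216.88514709472656, 108.09612274169922), 81.12000274658203)
4074 54.13622171663948 ((554.3163452148438, 167.77243041992188), (230.92857360839844, 135.82461547851562), 80.84359741210938)
```

arm_command(
  plan=[
    [[-0.045,-0.042,0,0,-1],[-0.045,-0.042,0,0,-1],[-0.045,-0.042,0,0,-1],[-0.038,-0.034,0,0,-1],[0,0,0,0.13,-1],[0,0,0,0.13,-1],[0,0,0,0,-1],[0,0,0,0,-1]],
  ],
)

```text
t: 2.25
position: [527.5, -152.9, 227.8]
tcp_rot: [0.973, 2.987, -0.006]
force: [0.0, -0.1, 0.3]
finger_gap: -0.1
```

Tray centre is about (555,169), long axis at 81°, and the foam at z 33.5 matches. Next I'll look at the dock.

Run:
```python
from fit import *
c=vision.camera("wrist"); cv2.imwrite("pics/w2.png",c["pixels"][:,:,::-1])
W,z=cloud(c); np.savez("w2.npz",W=W,px=c["pixels"])
p,f=fit(W,hmodel_dock,[585,-206,np.radians(-35.5)],140); print(p,np.degrees(p[2]),f)
```

```text
[ 589.38030844 -208.75847555   -0.62880826] -36.028059464195664 1.018507223276602
```

View pics/w2.png

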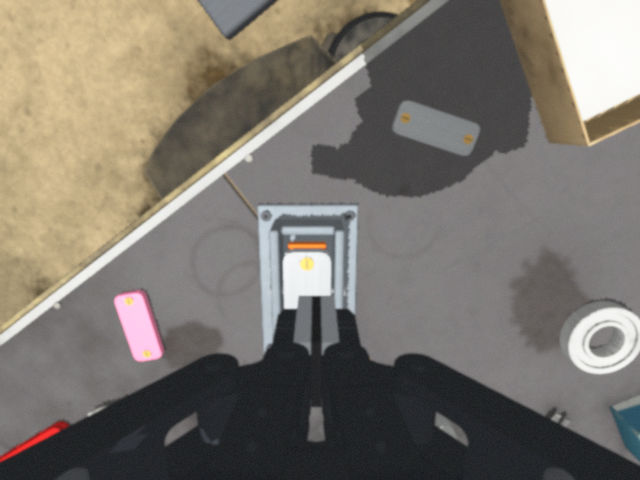

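The press end is towards the top: orange lip at (307,246), brass screw at (307,263), low end wall at (307,231). I'll check these against the dock frame.

Run:
```python
from fit import *
d=np.load("w2.npz");W=d["W"]
p=np.array([589.4,-208.8]);a=np.radians(-36.0)
ex=np.array([np.cos(a),np.sin(a)]);ey=np.array([-ex[1],ex[0]])
for n,u,v in[("lip",307,246),("screw",307,263),("gL",285,270),("gR",329,270),("wall",307,231),("gaugetop",307,254),("cornerL",260,206),("cornerR",356,206),("rimL",279,270),("rimR",338,270)]:
    w=np.median(W[v-1:v+2,u-1:u+2].reshape(-1,3),0); q=w[:2]-p; print(n,w.round(1),(q@ex).round(1),(q@ey).round(1))
for s in(-44,30): print(s,p+s*ex)
t=p-44*ex
print(delta([t[0],t[1],60]))
```

```text
lip [ 544.9 -175.4   41.8] -55.7 0.9
screw [ 555.4 -183.    48.8] -42.7 0.9
gL [ 549.8 -201.7   47.6] -36.3 -17.5
gR [ 572.  -172.6   47.2] -35.3 19.0
wall [ 536.1 -169.2   34.4] -66.4 0.7
gaugetop [ 549.5 -178.5   47.3] -50.1 1.0
cornerL [ 497.9 -194.8    6. ] -82.3 -42.5
cornerR [ 549.  -124.3    5.7] -82.4 44.6
rimL [ 547.2 -206.9   47.3] -35.3 -23.3
rimR [ 575.7 -165.6   48.7] -36.5 26.8
-44 [ 553.80325225 -182.9374489 ]
30 [ 613.67050983 -226.43355757]
(array([ 527.45438174, -152.90890858,  227.7865531 ]), np.float64(53.9054234459388), array([[-0.808,  0.589, -0.001],
       [ 0.589,  0.808, -0.004],
       [-0.002, -0.004, -1.   ]]), array([-38.71225679,  -8.14965042, 167.87867043]))
```

arm_command(
  plan=[
    [[-0.02,-0.004,0.02,0,-1],[-0.019,-0.003,0.03,0,-1],[0,0,0.045,0,-1],[0,0,0.04,0,-1],[0,0,0.02,0,-1],[0,0,0,0,-1],[0,0,0,0,-1],[0,0,0,0,-1]],
  ],
)

```text
t: 3.3
position: [557.9, -185.6, 62.8]
tcp_rot: [0.96, 2.991, -0.007]
force: [-0.2, -0.6, -0.3]
finger_gap: 0.3
```

Run:
```python
from fit import *
c=vision.camera("wrist"); cv2.imwrite("pics/w3.png",c["pixels"][:,:,::-1])
p=np.array([589.4,-208.8]);a=np.radians(-36.0)
ex=np.array([np.cos(a),np.sin(a)]);ey=np.array([-ex[1],ex[0]])
q=delta([p[0]-44*ex[0],p[1]-44*ex[1],60]);print(q); print((q[0][:2]-p)@ex,(q[0][:2]-p)@ey)
```

```text
(array([ 557.99775373, -185.66498666,   63.01925226]), np.float64(54.41481031861355), array([[-0.813,  0.582, -0.001],
       [ 0.582,  0.813, -0.004],
       [-0.002, -0.004, -1.   ]]), array([ 5.00411142, -0.21061238,  3.01059803]))
-39.00337054171619 0.2588417092171053
```

View pics/w3.png

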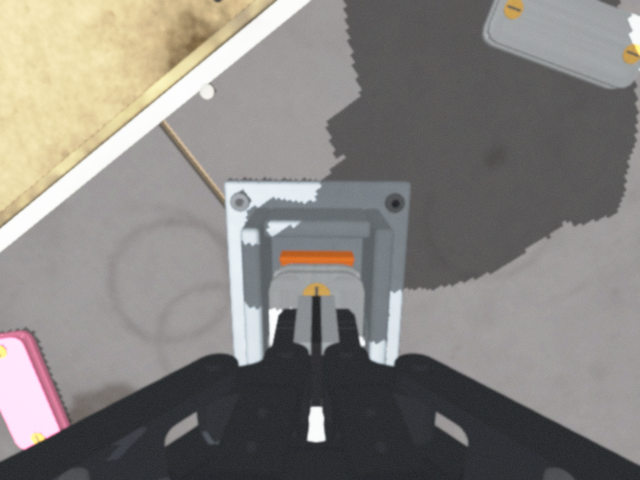

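The fingers are centred on the gauge's press end, with the screw at (316,290). Now I press.

arm_command(
  plan=[
    [[0.005,0,0.006,0,-1],[0,0,0.006,0,-1],[0,0,0.004,0,-1],[0,0,0.004,0,-1],[0,0,0.004,0,-1],[0,0,0.004,0,-1],[0,0,0.003,0,-1],[0,0,0,0,-1]],
  ],
)

```text
t: 4.35
position: [552.8, -181.3, 35.8]
tcp_rot: [0.958, 2.99, -0.004]
force: [-4.2, 1.9, 2.6]
finger_gap: -0.0
```

Run:
```python
from fit import *
c=vision.camera("side"); cv2.imwrite("pics/s3.png",cv2.resize(c["pixels"][200:300,290:420,::-1],(780,600)))
c=vision.camera("wrist"); cv2.imwrite("pics/w4.png",c["pixels"][:,:,::-1])
```

```text
(no output)
```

View pics/w4.png

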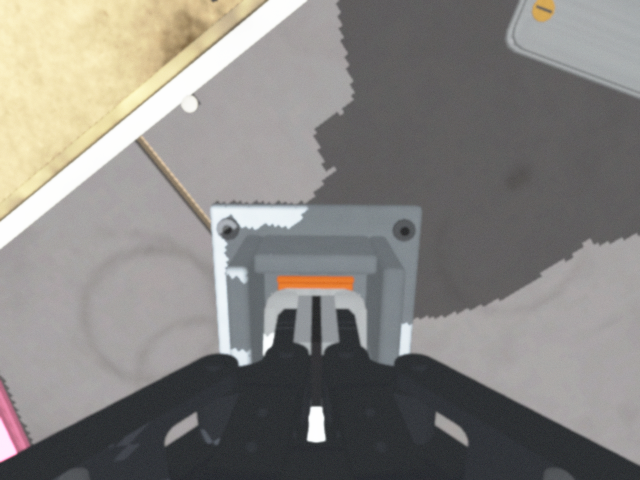

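View pics/s3.png

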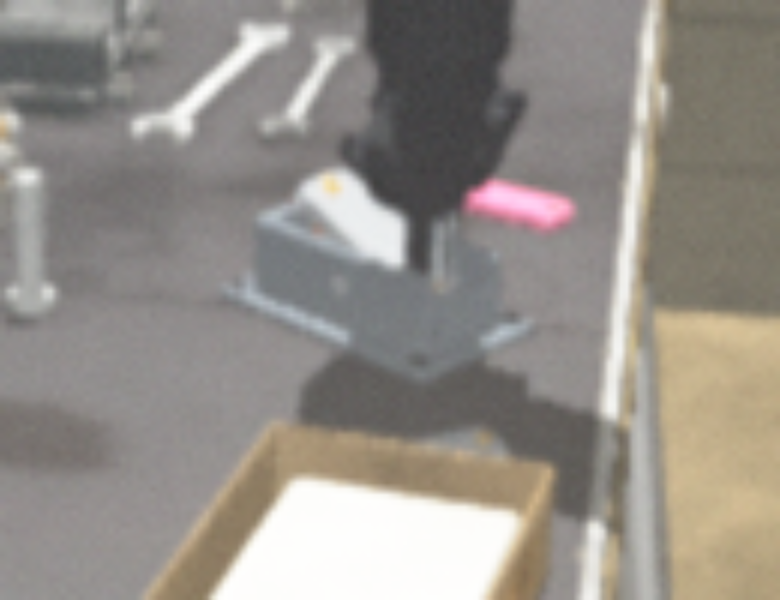

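It has tipped: the side view shows the lift end standing up at (335,190). Now I retract, go over the raised end and open.

arm_command(
  plan=[
    [[0,0,-0.02,0,-1],[0,0,-0.03,0,-1],[0,0,-0.03,0,-1],[-0.02,0,0,0,0.5],[-0.03,0,0,0,0.5],[-0.026,0,0,0,0.5],[0,0,0,0,0.5],[0,0,0,0,0.5]],
  ],
)

```text
t: 5.45
position: [617.0, -227.0, 115.6]
tcp_rot: [0.958, 2.99, -0.005]
force: [-0.4, -0.5, -0.1]
finger_gap: 63.7
```

Run:
```python
from fit import *
p=np.array([589.4,-208.8]);a=np.radians(-36.0)
ex=np.array([np.cos(a),np.sin(a)]);ey=np.array([-ex[1],ex[0]])
t=p+31*ex+0.5*ey
c=vision.camera("wrist"); cv2.imwrite("pics/w5.png",c["pixels"][:,:,::-1])
q=delta([*t,48]);print(q); print((q[0][:2]-p)@ex,(q[0][:2]-p)@ey,r.sense()["finger_gap"])
c=vision.camera("scene"); cv2.imwrite("pics/c5.png",cv2.resize(c["pixels"][240:340,260:390,::-1],(780,600)))
W,z=cloud(c); w=W[260:330,280:370].reshape(-1,3); q=w[:,:2]-p; A=q@ex;B=q@ey
m=(abs(B)<18)&(A>-40)&(A<60)&(w[:,2]>20)&(w[:,2]<85)
for k in range(-40,60,8):
    n=m&(A>=k)&(A<k+8); print(k,n.sum(),np.median(w[n,2]) if n.any() else 0, end=" | ")
```

```text
(array([ 616.91292066, -226.99171787,  115.56721066]), np.float64(54.480696574402465), array([[-0.814,  0.581,  0.001],
       [ 0.581,  0.814, -0.004],
       [-0.003, -0.003, -1.   ]]), array([ 2.17272574, -0.76335809, 67.56287817]))
32.951243856957035 1.4542801027363874 64.18000593341047
-40 29 39.41669314650094 | -32 33 42.49280790691285 | -24 32 45.521069685825054 | -16 33 49.47201867396578 | -8 36 52.20487926251057 | 0 41 56.04581568790452 | 8 37 59.145124576615615 | 16 40 63.84638050362793 | 24 42 66.67173192432855 | 32 40 68.11971255613315 | 40 15 59.93997494328821 | 48 24 49.48871018725165 | 56 15 47.85380832064182 |
```

View pics/w5.png

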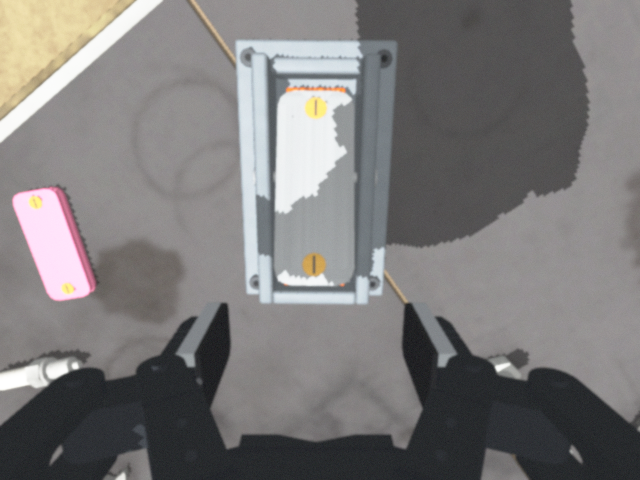

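View pics/c5.png

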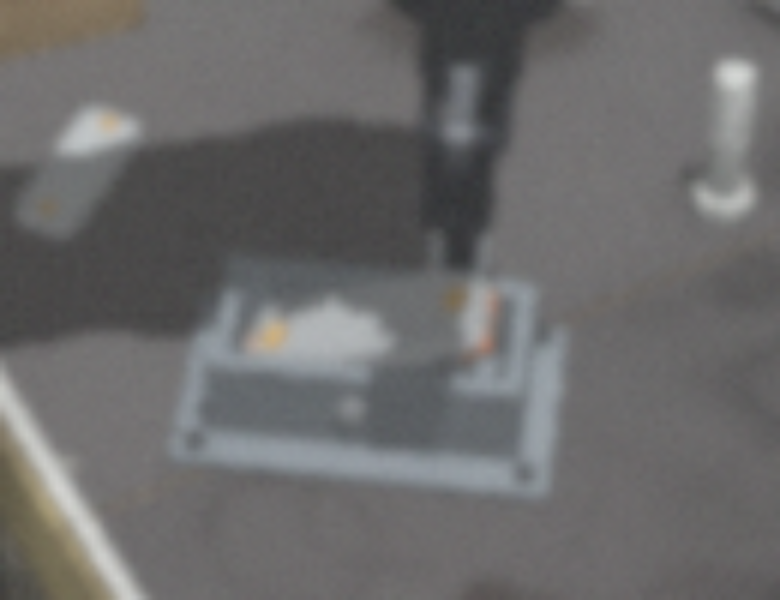

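The gauge heights match the tipped pose, with the top about 68 mm at the raised end. Next I descend to TCP z of about 47 and close.

arm_command(
  plan=[
    [[0.002,-0.001,0.025,0,0.5],[0,0,0.025,0,0.5],[0,0,0.012,0,0.5],[0,0,0.003,0,0.5],[0,0,0,0,-1],[0,0,0,0,-1],[0,0,0,0,-1],[0,0,0,0,-1]],
  ],
  force=70,
)

```text
t: 6.55
position: [615.0, -225.9, 53.9]
tcp_rot: [0.954, 2.985, -0.006]
force: [-0.1, 1.2, -1.6]
finger_gap: 37.8
```

Run:
```python
from fit import *
c=vision.camera("wrist"); cv2.imwrite("pics/w6.png",c["pixels"][:,:,::-1])
print(delta([0,0,0])[0],r.sense()["finger_gap"],r.sense()["force"])
c=vision.camera("side"); cv2.imwrite("pics/s6.png",cv2.resize(c["pixels"][200:300,290:420,::-1],(780,600)))
```

```text
[ 614.94799481 -225.96157256   53.84865854] 37.70945624899739 [-0.03755878 -0.01065663 -0.88349812]
```

View pics/s6.png

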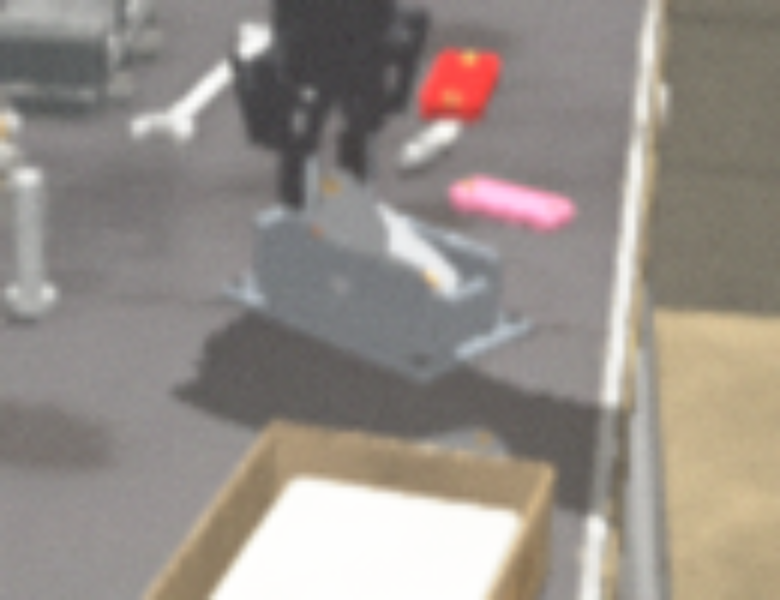

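View pics/w6.png

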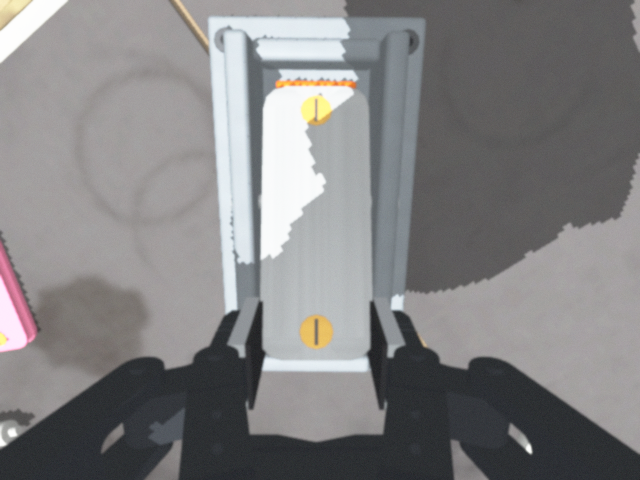

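Gripped, gap 37.8, with pads on both sides of the gauge by the screw at (316,331). Now I lift.

arm_command(
  plan=[
    [[0,0,-0.01,0,-1],[0,0,-0.015,0,-1],[0,0,-0.02,0,-1],[0,0,-0.025,0,-1],[0,0,-0.025,0,-1],[0,0,-0.025,0,-1],[0,0,0,0,-1],[0,0,0,0,-1]],
  ],
)

```text
t: 7.65
position: [614.4, -225.3, 183.7]
tcp_rot: [0.953, 2.98, -0.006]
force: [-0.4, -0.6, -0.8]
finger_gap: 37.7
```

Run:
```python
from fit import *
c=vision.camera("wrist"); cv2.imwrite("pics/w7.png",c["pixels"][:,:,::-1])
q=delta([555,169,170]);print(q,r.sense()["finger_gap"],r.sense()["qpos"])
c=vision.camera("side"); cv2.imwrite("pics/s7.png",cv2.resize(c["pixels"][170:300,290:460,::-1],(780,596)))
c=vision.camera("scene"); cv2.imwrite("pics/c7.png",cv2.resize(c["pixels"][210:340,250:420,::-1],(780,596)))
```

```text
(array([ 614.41565364, -225.3301671 ,  183.79752943]), np.float64(54.54481341275558), array([[-0.814,  0.58 ,  0.011],
       [ 0.58 ,  0.815, -0.007],
       [-0.013,  0.   , -1.   ]]), array([277.29567312, 286.74037065,  10.19519035])) 37.84862035380726 [-0.35009159  0.31879328  0.35359068  1.59270607 -0.00325365  0.26869908]
```

View pics/s7.png

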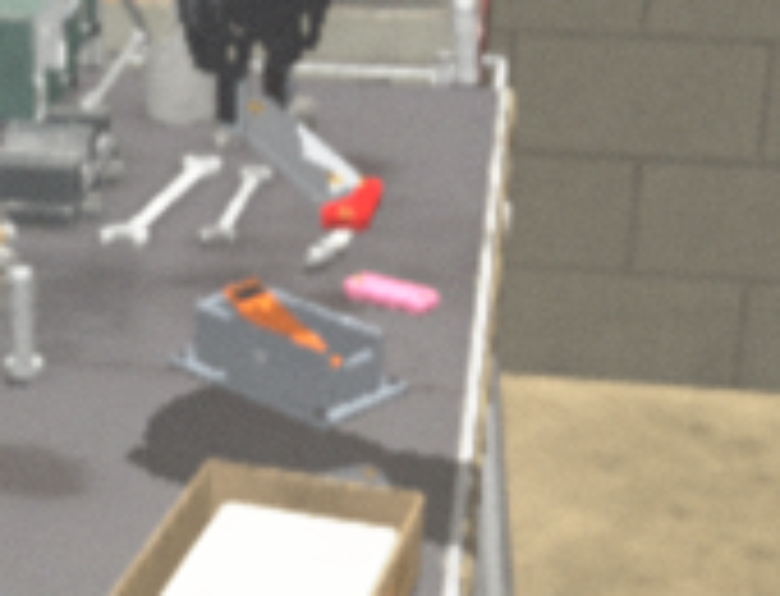

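View pics/w7.png

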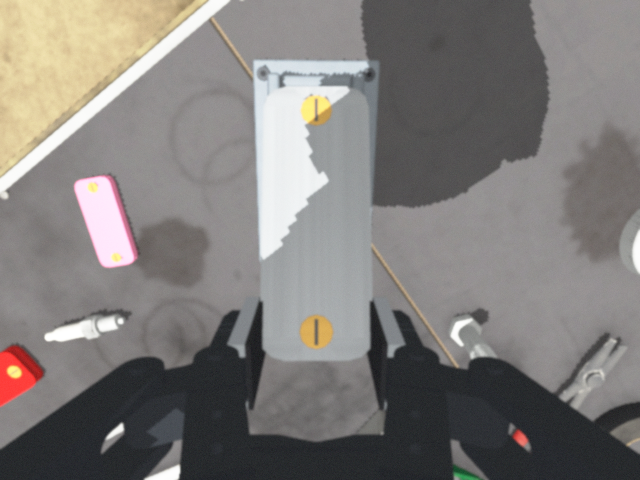

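View pics/c7.png

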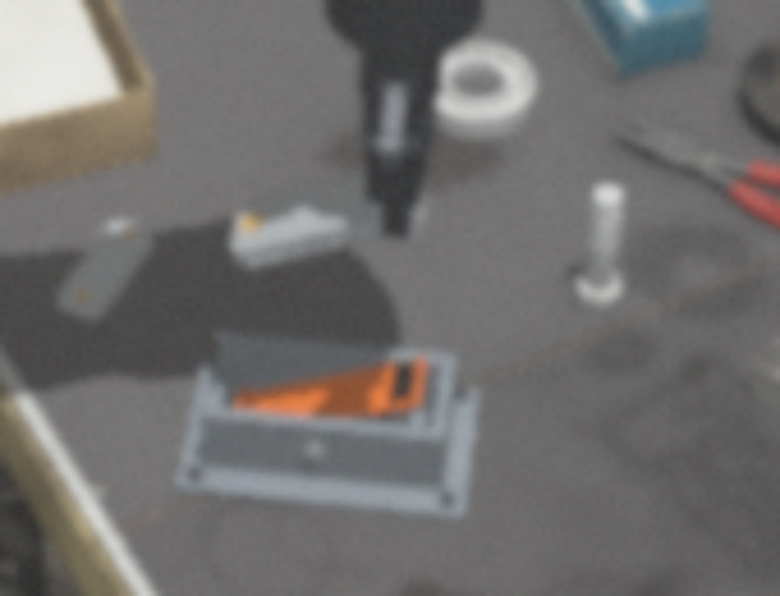

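The gauge is held firmly at the same tilt, and the cradle is empty and still tipped. Now I carry it to the tray.

arm_command(
  plan=[
    [[0.02,0.02,0,0,-1],[0.035,0.034,0,0,-1],[0.04,0.04,0,0,-1],[0.04,0.04,0,0,-1],[0.04,0.04,0,0,-1],[0.04,0.04,0,0,-1],[0.03,0.03,0,0,-1],[0.012,0.01,0,0,-1]],
  ],
)

```text
t: 8.8
position: [547.8, 139.7, 171.9]
tcp_rot: [0.961, 2.989, -0.01]
force: [0.1, -0.6, -0.8]
finger_gap: 38.3
```

arm_command(
  plan=[
    [[0,0,0,0.15,-1],[0,0,0,0.18,-1],[0,0,0,0.18,-1],[0,0,0,0.18,-1],[0,0,0,0.18,-1],[0,0,0,0.18,-1],[0,0,0,0.05,-1],[0,0,0,0,-1]],
  ],
)

```text
t: 9.8
position: [546.3, 135.7, 166.8]
tcp_rot: [2.42, 1.999, -0.021]
force: [-0.9, -0.8, -0.3]
finger_gap: 37.9
```

Run:
```python
from fit import *
c=vision.camera("wrist"); cv2.imwrite("pics/w8.png",c["pixels"][:,:,::-1])
q=delta([549.4,133.4,100]);print(q,r.sense()["finger_gap"],r.sense()["qpos"])
```

```text
(array([546.29754091, 135.73250897, 166.76348298]), np.float64(-10.846508393958588), array([[ 0.188,  0.982, -0.008],
       [ 0.982, -0.188, -0.011],
       [-0.012, -0.006, -1.   ]]), array([-0.90494527,  3.88817439, 66.75695982])) 37.62434998663693 [ 0.24774835  0.11381095  0.08020386  1.54773442 -0.00833628  2.00785972]
```

View pics/w8.png

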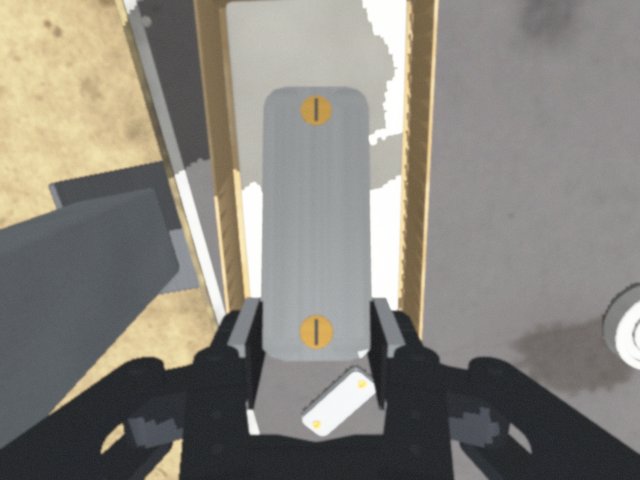

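It is aligned over the tray. I correct 4 mm sideways and lower it to just above foam contact (about z 70).

arm_command(
  plan=[
    [[0,0.004,0,-0.03,-1],[0,0,0.03,0,-1],[0,0,0.03,0,-1],[0,0,0.018,0,-1],[0,0,0.006,0,-1],[0,0,0,0,-1],[0,0,0,0,-1],[0,0,0,0,-1]],
  ],
)

```text
t: 10.85
position: [552.2, 133.5, 83.0]
tcp_rot: [2.377, 2.047, -0.015]
force: [0.6, 0.1, -2.1]
finger_gap: 37.7
```

Run:
```python
from fit import *
q=delta([549.4,133.4,70]);print(q,r.sense()["finger_gap"],r.sense()["force"])
c=vision.camera("side"); cv2.imwrite("pics/s8.png",cv2.resize(c["pixels"][210:350,290:410,::-1],(684,600*798//600)[:1]+(600,)))
```

```text
(array([552.22624065, 133.50003945,  83.04324103]), np.float64(-8.539204958429046), array([[ 0.148,  0.989, -0.004],
       [ 0.989, -0.148, -0.01 ],
       [-0.01 , -0.002, -1.   ]]), array([-0.38283871, -2.75021751, 13.0542529 ])) 37.717842968823334 [ 0.61709518  0.06371834 -2.05990075]
```

View pics/s8.png

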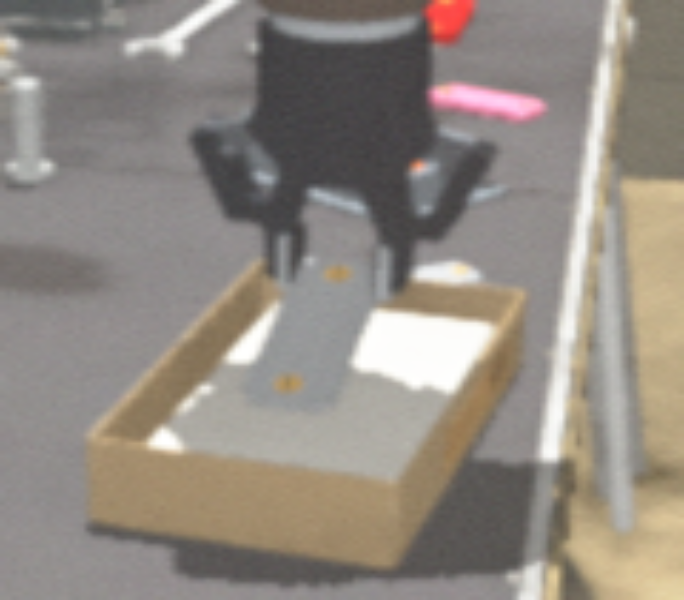

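arm_command(
  plan=[
    [[0,0,0.005,0,-1],[0,0,0.005,0,-1],[0,0,0.005,0,-1],[0,0,0.004,0,-1],[0,0,0.004,0,-1],[0,0,0.004,0,-1],[0,0,0,0,-1],[0,0,0,0,-1]],
  ],
  force=20,
)

```text
t: 11.9
position: [553.8, 131.8, 58.7]
tcp_rot: [2.375, 2.042, -0.008]
force: [-2.7, 0.2, 4.1]
finger_gap: 37.5
```

Run:
```python
from fit import *
print(r.sense()["position"],r.sense()["force"],r.sense()["finger_gap"])
c=vision.camera("side"); cv2.imwrite("pics/s9.png",cv2.resize(c["pixels"][210:350,290:410,::-1],(684,600)))
```

```text
[553.7755588  131.83672734  58.67690836] [-2.68399868  0.164469    4.13727863] 37.486935775382
```

View pics/s9.png

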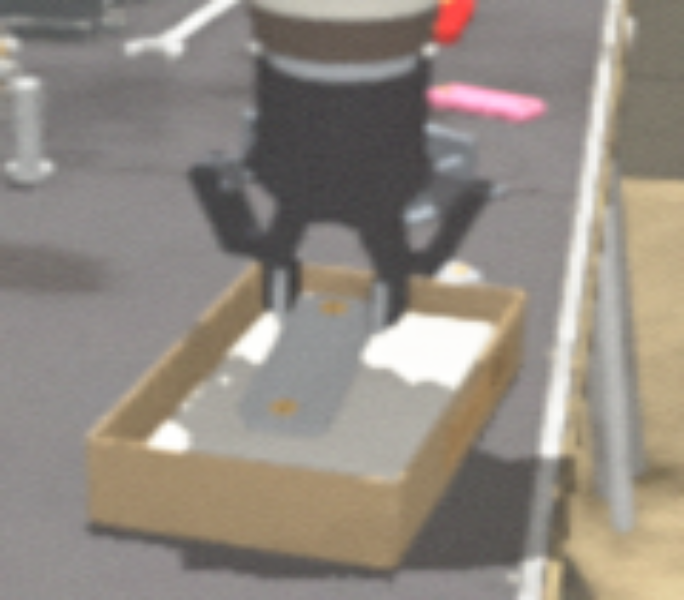

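The force is small (4 N) and the gauge is pivoting flat in the pads. I continue down.

arm_command(
  plan=[
    [[0,0,0.004,0,-1],[0,0,0.004,0,-1],[0,0,0.004,0,-1],[0,0,0.003,0,-1],[0,0,0.002,0,-1],[0,0,0,0,-1],[0,0,0,0,-1],[0,0,0,0,-1]],
  ],
  force=20,
)

```text
t: 12.95
position: [555.5, 129.1, 44.4]
tcp_rot: [2.372, 2.035, -0.006]
force: [-1.3, -1.0, 5.7]
finger_gap: 38.3
```

Run:
```python
from fit import *
print(r.sense()["position"],r.sense()["force"],r.sense()["finger_gap"])
c=vision.camera("side"); cv2.imwrite("pics/s10.png",cv2.resize(c["pixels"][210:350,290:410,::-1],(684,600)))
c=vision.camera("wrist"); cv2.imwrite("pics/w10.png",c["pixels"][:,:,::-1])
W,z=cloud(c)
for v in (120,150,180,220,260,300,330): print(v,np.median(W[v-2:v+3,290:300].reshape(-1,3),0).round(1))
```

```text
[555.47961886 129.14270472  44.40965237] [-1.29852953 -1.02874047  5.72260557] 38.26411158765761
120 [559.5 202.3  47.9]
150 [558.  193.   49.4]
180 [556.5 183.6  50.9]
220 [554.3 170.5  52.5]
260 [552.1 157.1  54.5]
300 [549.9 143.2  56.5]
330 [548.2 132.7  58.1]
```

View pics/s10.png

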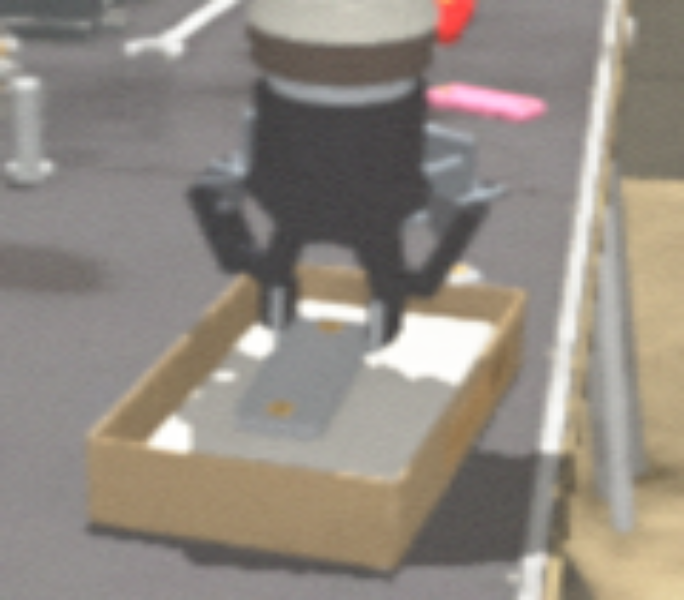

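View pics/w10.png

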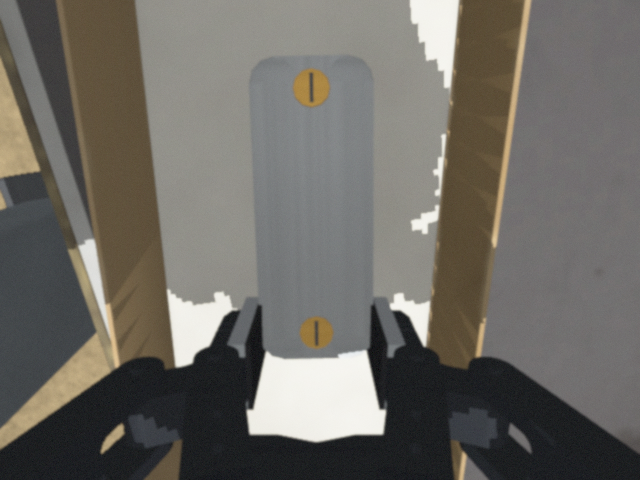

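The remaining slope is about 0.14 rad, so I go another 8–9 mm down.

arm_command(
  plan=[
    [[0,0,0.003,0,-1],[0,0,0.003,0,-1],[0,0,0.002,0,-1],[0,0,0.001,0,-1],[0,0,0,0,-1],[0,0,0,0,-0.05],[0,0,0,0,0.2],[0,0,0,0,0.3]],
  ],
  force=20,
)

```text
t: 14.05
position: [555.4, 127.6, 35.2]
tcp_rot: [2.371, 2.033, -0.009]
force: [0.7, 0.4, 0.2]
finger_gap: 55.9
```

Run:
```python
from fit import *
print(r.sense()["position"],r.sense()["force"],r.sense()["finger_gap"])
c=vision.camera("wrist"); cv2.imwrite("pics/w11.png",c["pixels"][:,:,::-1])
W,z=cloud(c)
for v in (120,150,180,220,260,300,330): print(v,np.median(W[v-2:v+3,290:300].reshape(-1,3),0).round(1))
```

```text
[555.44112082 127.63293242  35.20884426] [0.70205072 0.39629675 0.17055592] 55.88369805494899
120 [559.9 200.9  45.6]
150 [558.3 192.   45.4]
180 [556.9 182.7  45.6]
220 [554.7 169.7  45.6]
260 [552.2 155.7  45.4]
300 [549.7 141.   45.7]
330 [547.7 129.4  45.5]
```

View pics/w11.png

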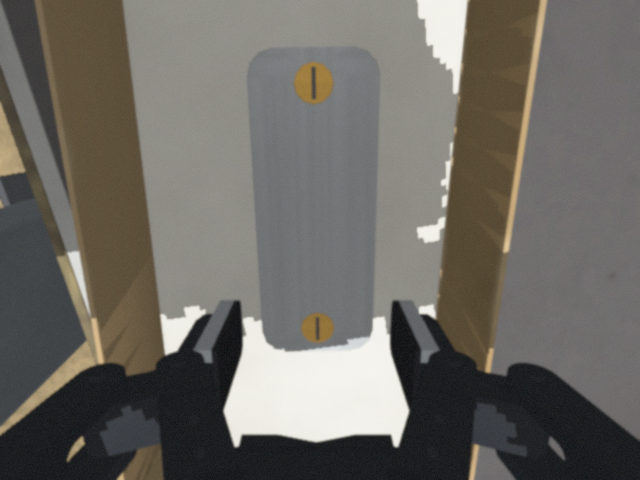

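The gauge is flat (top 45.5 mm along its whole length) and released, with the pads clear. I back straight up, then return to the dock.

arm_command(
  plan=[
    [[0,0,-0.015,0,0.3],[0,0,-0.03,0,0.3],[0,0,-0.035,0,0.3],[0,0,-0.035,0,-1],[0,0,-0.01,0,-1],[-0.03,0.01,0,0,-1],[-0.045,0.016,0,0,-1],[-0.045,0.016,0,0,-1]],
  ],
)

```text
t: 15.1
position: [577.8, 4.9, 170.2]
tcp_rot: [2.364, 2.039, -0.006]
force: [0.6, 0.4, 0.5]
finger_gap: -0.3
```

arm_command(
  plan=[
    [[-0.045,0.016,0,0,-1],[-0.045,0.016,0,0,-1],[-0.045,0.016,0,0,-1],[-0.03,0.01,0,0,-1],[0,0,0,-0.18,-1],[0,0,0,-0.18,-1],[0,0,0,-0.18,-1],[0,0,0,-0.18,-1]],
  ],
  force=60,
)

```text
t: 16.1
position: [609.7, -176.7, 168.8]
tcp_rot: [1.476, 2.762, -0.02]
force: [-0.6, 0.1, -1.1]
finger_gap: 0.2
```

Run:
```python
from fit import *
print(r.sense()["t"],delta([620.4,-230.7,75]),r.sense()["finger_gap"])
c=vision.camera("scene"); cv2.imwrite("pics/c12.png",cv2.resize(c["pixels"][180:340,190:430,::-1],(800,533)))
```

```text
16.1 (array([ 609.65247906, -176.66791974,  168.78816621]), np.float64(33.74510446607995), array([[-0.556,  0.831,  0.003],
       [ 0.831,  0.555, -0.016],
       [-0.015, -0.007, -1.   ]]), array([-49.52556123, -20.46427757,  94.65530705])) 0.24625394320094246
```

View pics/c12.png

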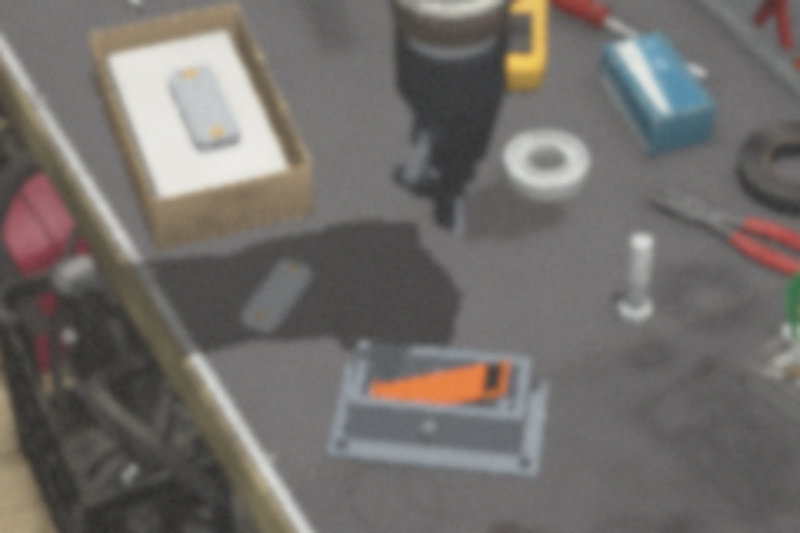

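arm_command(
  plan=[
    [[-0.026,-0.011,0,0,-1],[-0.024,-0.01,0,0,-1],[0,0,0.02,-0.18,-1],[0,0,0.02,-0.17,-1],[0,0,0.02,0,-1],[0,0,0.01,0,-1],[0,0,0,0,-1],[0,0,0,0,-1]],
  ],
)

```text
t: 17.15
position: [620.2, -232.2, 96.3]
tcp_rot: [0.974, 2.982, -0.022]
force: [-0.2, 0.3, 0.3]
finger_gap: -0.2
```

Run:
```python
from fit import *
print(r.sense()["t"],delta([620.4,-230.7,60]),r.sense()["finger_gap"])
```

```text
17.15 (array([ 620.21153697, -232.20953166,   96.3010664 ]), np.float64(53.82968857605235), array([[-0.807,  0.59 ,  0.   ],
       [ 0.59 ,  0.807, -0.015],
       [-0.009, -0.012, -1.   ]]), array([ 1.06194248,  1.7606976 , 36.27469983])) -0.23594109223323223
```

arm_command(
  plan=[
    [[0.001,0.002,0.02,0,-1],[0,0,0.016,0,-1],[0,0,0.006,0,-1],[0,0,0.005,0,-1],[0,0,0.005,0,-1],[0,0,0.004,0,-1],[0,0,0.003,0,-1],[0,0,0,0,-1]],
  ],
)

```text
t: 18.15
position: [621.6, -231.1, 35.1]
tcp_rot: [0.974, 2.979, -0.022]
force: [-0.3, 0.2, 1.8]
finger_gap: 0.1
```

Run:
```python
from fit import *
print(r.sense()["t"],r.sense()["position"],r.sense()["force"])
c=vision.camera("wrist"); cv2.imwrite("pics/w13.png",c["pixels"][:,:,::-1])
c=vision.camera("side"); cv2.imwrite("pics/s13.png",cv2.resize(c["pixels"][200:300,290:420,::-1],(780,600)))
```

```text
18.15 [ 621.62032303 -231.0651339    35.05006289] [-0.34430918  0.23202206  1.82898194]
```

View pics/w13.png

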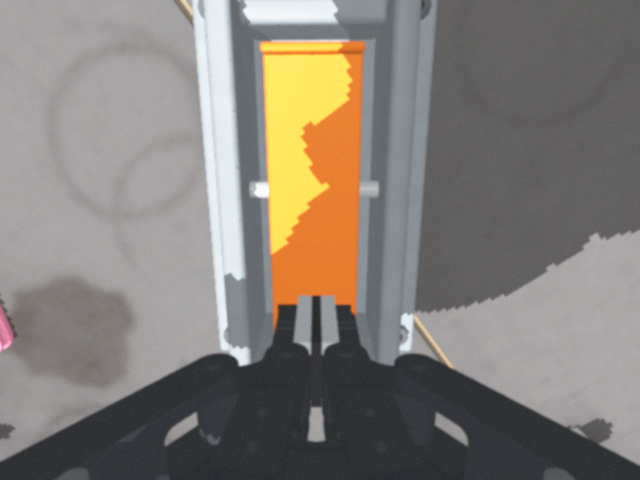

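View pics/s13.png

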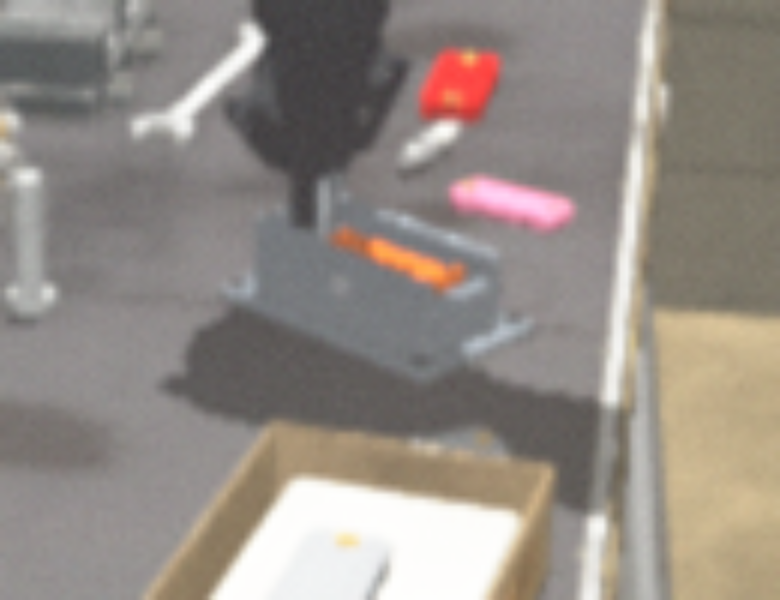

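The cradle looks level in the dock. I retract well clear and verify.

arm_command(
  plan=[
    [[0,0,-0.02,0,-1],[0,0,-0.03,0,-1],[0,0,-0.04,0,-1],[0,0,-0.04,0,-1],[0.0,0,-0.02,0,-1],[0,0,0,0,-1],[0,0,0,0,-1],[0,0,0,0,-1]],
  ],
)

```text
t: 19.25
position: [620.5, -228.2, 195.3]
tcp_rot: [0.973, 2.976, -0.022]
force: [-0.5, -0.4, -1.0]
finger_gap: -0.0
```

Run:
```python
from fit import *
print(r.sense()["t"],r.sense()["position"],r.sense()["force"])
p=np.array([589.4,-208.8]);a=np.radians(-36.0)
ex=np.array([np.cos(a),np.sin(a)]);ey=np.array([-ex[1],ex[0]])
for cam in("scene","wrist"):
    c=vision.camera(cam); W,z=cloud(c); w=W.reshape(-1,3); q=w[:,:2]-p; A=q@ex;B=q@ey
    m=(abs(B)<12)&(w[:,2]>15)&(w[:,2]<80)
    print(cam,[(k,int((m&(A>=k)&(A<k+10)).sum()),round(float(np.median(w[m&(A>=k)&(A<k+10),2])),1)) for k in range(-50,50,10) if (m&(A>=k)&(A<k+10)).sum()>3])
    if cam=="scene":
        cv2.imwrite("pics/c14.png",cv2.resize(c["pixels"][140:340,180:430,::-1],(750,600)))
        d=w[:,:2]-[555,169]; u=np.radians(81); X=d@[np.sin(u),-np.cos(u)]; Y=d@[np.cos(u),np.sin(u)]
        m=(abs(X)<50)&(abs(Y)<100)&(w[:,2]>41)&(w[:,2]<60)
        print(m.sum(),cv2.minAreaRect(np.stack([X[m],Y[m]],1).astype(np.float32)),np.percentile(w[m,2],[10,50,90]))
```

```text
19.25 [ 620.45744975 -228.22242448  195.3436573 ] [-0.46631493 -0.42608791 -0.98771654]
scene [(-50, 26, 36.5), (-40, 31, 36.5), (-30, 28, 36.0), (-20, 26, 37.3), (-10, 28, 36.6), (0, 30, 36.2), (10, 32, 36.8), (20, 30, 35.7), (30, 26, 36.5), (40, 29, 36.4)]
354 ((-4.6533050537109375, 11.873420715332031), (162.26913452148438, 85.34812927246094), 84.41588592529297) [43.04434826 46.57007824 50.45834303]
wrist [(-50, 527, 35.7), (-40, 473, 35.7), (-30, 495, 35.6), (-20, 461, 35.6), (-10, 461, 35.6), (0, 445, 35.6), (10, 429, 35.5), (20, 415, 35.5), (30, 417, 35.7), (40, 394, 35.8)]
```

View pics/c14.png

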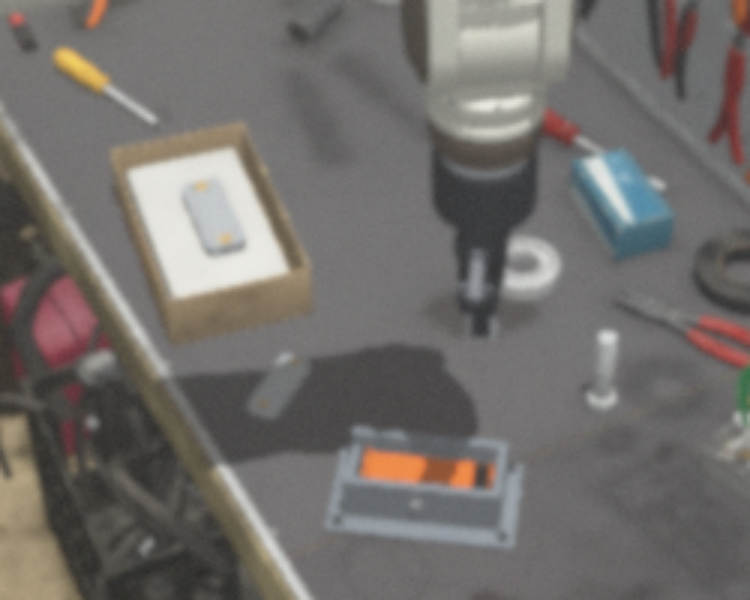

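The cradle is level (35.6 mm along its whole length, so shut). The gauge lies flat on the foam, the bystanders look unmoved and the arm is clear. I'm handing in.

```bash
python3 -c "
from station import workorder
print(workorder.job_done())"
```

```text
the job is handed in; nothing more can be done
None
```

The job is done and handed in at about 19.4 s of the 61 s allowed; no verdict was reported.

I pressed the gauge's press end until the cradle snapped over, then gripped the raised end across its width and carried it to the tray. I lowered it with a light grip so it pivoted flat on the foam, let go, and pressed the empty cradle shut.

**Last checks**
- **Gauge:** right after release, its top measured 45.4–45.7 mm high along its length. That puts it flat on the 33 mm foam, face up, about 1 cm from the tray's centre.
- **Cradle:** its upper face measured 35.5–35.8 mm along its length from the wrist camera, which means shut.
- **Arm and other items:** the arm ended clear, at TCP height 195 mm. In the last picture the spark plug, bearing and screwdriver looked unmoved; I checked them by eye only.

**One check that failed:** a last fit of the gauge outline from the scene camera came out at 162 x 85 mm because it also picked up the tray walls, so I ignored it. Its median height of 46.6 mm was close to the wrist camera's reading.

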